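Set out a carved jade altar set on its display mat

TASK

The finished altar set has come from polishing in the wooden tray: set it out square to the dark stand on the blue mat, left and right being the robot's own. The jade burner goes on the middle of the stand with its two ears pointing left and right and its lid seated on top; on the mat, the vase goes to the left of the stand and the candlestick to the right, each 100 mm from the stand's centre and in line with it, and the red incense box goes 100 mm straight in front, on the robot's side. It is polished stone: set every piece down gently and upright, tip nothing over, and do not move the other things on the bench.

Things in the scene. Friction and masses are not known exactly. Their poses are not given: they have to be found in the camera images.
- burner_mid (a point): Incense burner: green jade bowl on three little feet, 62 mm across the belly (straight from 20 to 42 mm above its underside), 52 mm high, grey ash in its open 46 mm mouth, two loop ears out to 43 mm from its axis. Point: on its axis, 26 mm above its underside. z up; the ears lie along +y and -y, so grip the belly along x. Starts in the tray; about 0.28 kg.
- lid_knob (a point): The burner's lid: green dome 56 mm across, 41 mm high with its upright knob. Knob 18 mm across, 18 to 41 mm above the underside (dome below it; full width at 23 to 36). A tapered rebate underneath, 5 mm high, 36 mm across, drops into the burner's mouth; seated, this point is 51 mm above the burner's. Point: on its axis in the knob, 30 mm above the underside; z up. Starts in the tray; 0.09 kg.
- vase_mid (a point): Flower vase: green jade, round, 86 mm high, 46 mm across the belly at mid-height, 38 mm across the flared mouth (dark opening) and the foot. Point: on its axis, 43 mm above its underside; z up. Starts standing in the tray; about 0.24 kg.
- candlestick_mid (a point): Candlestick: green jade, round, 88 mm high with the brass spike on top; foot 48 mm across, knop 36 mm across from 34 to 50 mm above its underside, thin stem above and below, drip pan 32 mm across with a brass disc at 75 mm. Point: on its axis in the knop, 42 mm above its underside; z up. Starts standing in the tray; about 0.20 kg.
- incense_box_mid (a point): Incense box: closed round red agate box, 46 mm across, 28 mm high. Point: on its axis, 14 mm above its underside; z up. Starts in the tray (wooden, fixed, 270 by 310 mm, floor 6 mm and rim 18 mm above the bench, left or right of the robot); about 0.10 kg.
- stand_top (a point): Display stand: dark reddish hardwood, 76 mm (x) by 92 mm (y), 16 mm high, fixed on the blue mat, edges parallel to the mat's. Point: the middle of its top face, 16 mm above the mat. x points away from the robot to the back of the display, y to the robot's left along the row, z up.
- mat: Dark blue felt mat, 270 mm (x) by 340 mm (y), 4 mm thick, thin gold border line, fixed to the bench, on the other side from the tray. Origin: centre of its underside; axes parallel to the stand's.
- powder_jar: Bystander: closed round green jar with white cap, 56 mm across, 55 mm high, on the bench beyond the mat and tray; leave it alone. Origin: centre of its underside.
- point_block: Bystander: wooden block 50 by 110 by 30 mm with five upright carving points (65 mm high in all), beyond the mat and tray; leave it alone. Origin: centre of its underside.
- rough_stone: Bystander: rough grey-brown stone 60 mm across, 31 mm high, beyond the mat and tray; leave it alone. Origin: centre of its underside.

How it is judged (in metres and radians):
At the end, for the whole second after the job is handed in: Burner on the stand within 12 mm of centre, ears within 15 degrees of the row; lid seated within 8 mm of its axis; vase left, candlestick right, box in front, on the mat, each within 15 mm along and across of the spot 100 mm from the stand's centre; all upright, released, at rest (horizontal distance between burner_mid and stand_top below 0.012 m and z of burner_mid in the frame of stand_top between 0.021 and 0.031 m and angle between the y axis of burner_mid and the y axis of stand_top, either way round below 0.26 rad and horizontal distance between lid_knob and burner_mid below 0.008 m and z of lid_knob in the frame of burner_mid between 0.047 and 0.054 m and x of vase_mid in the frame of stand_top between -0.015 and 0.015 m and y of vase_mid in the frame of stand_top between 0.085 and 0.115 m and z of vase_mid in the frame of stand_top between 0.022 and 0.032 m and x of candlestick_mid in the frame of stand_top between -0.015 and 0.015 m and y of candlestick_mid in the frame of stand_top between -0.115 and -0.085 m and z of candlestick_mid in the frame of stand_top between 0.021 and 0.031 m and x of incense_box_mid in the frame of stand_top between -0.115 and -0.085 m and y of incense_box_mid in the frame of stand_top between -0.015 and 0.015 m and z of incense_box_mid in the frame of stand_top between -0.007 and 0.003 m and angle between each of burner_mid, lid_knob, vase_mid, candlestick_mid, incense_box_mid's own z axis and vertical below 0.08 rad and linear speed of each of burner, lid, vase, candlestick, incense_box below 0.02 m/s); the robot touches nothing.
It fails at once if a piece of the set is tipped over (more than 40 degrees) (angle between any of burner_mid, lid_knob, vase_mid, candlestick_mid, incense_box_mid's own z axis and vertical above 0.7 rad).
It fails at once if a piece is dropped or banged down onto the mat, the stand or the burner (over 60 N) (contact force between burner and stand above 60 N or contact force between lid and burner above 60 N or contact force between any of vase, candlestick, incense_box and mat above 60 N).
It fails at once if a piece is let fall or thrown (faster than 0.45 m/s with no finger on it) ((linear speed of burner above 0.45 m/s and contact force between burner and the fingers below 0.05 N) or (linear speed of lid above 0.45 m/s and contact force between lid and the fingers below 0.05 N) or (linear speed of vase above 0.45 m/s and contact force between vase and the fingers below 0.05 N) or (linear speed of candlestick above 0.45 m/s and contact force between candlestick and the fingers below 0.05 N) or (linear speed of incense_box above 0.45 m/s and contact force between incense_box and the fingers below 0.05 N)).
It fails at once if a bystander is moved by more than 20 mm (distance of any of powder_jar, point_block, rough_stone from where it was at the start of the episode above 0.02 m).
It also fails if it takes over 134 s, if anything falls off the work surface, if the arm or the gripper's body presses on something with over 40 N, if the wrist force passes 120 N, or if a joint passes its speed limit or range.

ROBOT

A 6-joint arm with a two-finger parallel gripper is mounted at the origin on the work surface. World frame = base frame: x ahead of the robot, y to its left, z up, the work surface at z = 0. Lengths are in mm, angles in rad, forces in N, time in s.
With the tool pointing down it reaches from about 275 to 750 mm from the base axis. Payload 10.2 kg.
Tool frame: the origin (TCP) lies at the very end of the fingers, on their centre line; the grasp point (between the pads) lies 19 mm behind it; x points along the fingers, z is the direction in which the jaws open and shut, and the axes are right-handed (so a half turn about x gives the same grasp; the last joint's range is limited). The gripper opens to 85 mm and grips with 20 to 120 N. Pads are 22 mm wide; open, the fingers measure 114 mm over their backs; the gripper's body (76 mm by 85 mm) begins 54 mm behind the grasp point. The pads swing forward as they close: fully open they stand 13 mm farther back than shut.
Start: joints at [-1.467, 0.313, 1.498, -0, 1.331, -0.223], TCP at [168.52, -497.225, 231.294] pointing down, gripper open.
Joint ranges: [-2.94, 2.94], [-0.97, 2.17], [0.19, 2.56], [-1.23, 4.37], [0.02, 3.11], [-2.88, 2.88]. Speed limits (rad/s): [2.39, 2.39, 3.01, 3.14, 3.14, 3.14].

INTERFACE

Orientations are given as a unit quaternion [x, y, z, w].
In Python, from cell import * gives the robot as it stands. Calls block until the motion is done:
- move_ptp(position, orientation): joint-space move of the TCP to a pose.
- move_linear(position, ori=None, vel=150, force_limit=None): straight line of the TCP; ori=None keeps the orientation; vel is the mean speed in mm/s. With force_limit (N) it stops when the force on the tool has changed by that much, and returns True; else False.
- set_joints(angles): joint-space move.
- move_gripper(opening, squeeze=None): finger opening in mm; squeeze is the grip in N (None keeps the last); returns when the fingers have stopped.
- wait(seconds).
- inverse_kinematics(position, orientation): joint angles nearest the present ones, or None.
- observe(): the state.
- capture(name): name is "scene" or "top"; returns (picture, depth): 420x560x3 uint8, red, green, blue; 420x560 float32, mm along the optical axis (not along the pixel's ray), 0 where there is no reading.
- calibration(name): a dict with "mtx" (3x3 intrinsics, pixels), "D" ([k1, k2, p1, p2, k3] as OpenCV has them; the pictures are not rectified), "camera_from_world" (4x4, takes a point from world to camera coordinates). Camera axes: x right, y down, z forward; pixel columns grow to the right and rows downward; lengths in mm; the calibration is good to about 2 mm. A picture is of the moment at which its call begins. calibration takes no time and is no camera call.
A pose or a line that the arm cannot do raises MotionError and nothing moves.
- close_job(): hands the job in, once; it reports no verdict.
Trained networks look in the newest picture that a camera, given by its name, has taken for a name from the list of things; names that differ only in an ending like _2 or _b are one class to them, and where a whole thing is asked for, a point or a joint stands for the part that bears it (a point fixed in the world has none). Each returns a list of dicts, best first, with "conf" (0 to 1); they miss things now and then, are a little off and sometimes report something else, mostly with a low value. They report only what shows in the picture. A call takes as long as a camera call.
- masks_of(query, camera): "pixels" (420x560 bool, what is visible of it) and "point" ([column, row] in pixels, amid what is visible of it).
The state is a dict: "t": time; "joint_pos": joint angles; "qvel": joint speeds; "tau": joint torques, N m; "tool_pos": TCP position; "ee_rot": TCP orientation; "ft_force": force on the tool from outside, world axes, zero at the start; "wrist_torque": the same for the moment, N m; "gripper_width": finger opening in mm.
Only numpy, scipy, OpenCV 4.12 (cv2) and the standard library are available. Lean on these libraries where they do the work, as an engineer would, in place of code of your own. Each camera call takes 0.05 s, during which the arm holds its last target.

## Working session

There is one attempt and no reset: what is moved stays moved. The work goes in short steps, each a Python script; the robot and the scene stay as the last script left them, time stands still between calls to the robot, and variables do not carry over. Pictures are saved under pics/ and viewed, and the job is handed in when it is done.

```bash
ls; mkdir -p pics; python3 - <<'E'
from cell import *
import cv2,numpy as np
s=observe();print(s)
for n in("scene","top"):
    p,d=capture(n);cv2.imwrite(f"pics/{n}0.png",p[:,:,::-1]);np.save(f"{n}d.npy",d)
    c=calibration(n);print(c)
E
```

```text
pics
{'t': 0.0, 'joint_pos': array([-1.46744364e+00,  3.13466878e-01,  1.49848794e+00, -1.11119344e-05,
        1.33098476e+00, -2.23405695e-01]), 'qvel': array([ 0.00021797,  0.00076367, -0.00012778,  0.00033511, -0.00162734,
        0.00093517]), 'tau': array([ 2.69540942e-04, -4.12273443e+01, -2.59740919e+01, -4.99814735e-05,
        4.27841151e-03, -4.42238353e-07]), 'tool_pos': array([ 168.46580916, -496.94885537,  230.70729481]), 'ee_rot': array([ 0.41236792,  0.57498749, -0.41166033,  0.57434993]), 'ft_force': array([-0.2368748 , -0.25574124,  0.23483105]), 'wrist_torque': array([ 0.05995511, -0.00221428,  0.01728185]), 'gripper_width': 85.70760468769483}
{'mtx': array([[419.85118789,   0.        , 279.72756424],
       [  0.        , 419.85118789, 202.94241946],
       [  0.        ,   0.        ,   1.        ]]), 'D': array([-0.04800957,  0.        ,  0.        ,  0.        ,  0.        ]), 'camera_from_world': array([[-5.46408474e-01,  8.37498143e-01, -5.88549317e-03,
         2.95927876e+02],
       [ 7.22937244e-01,  4.68094330e-01, -5.08182487e-01,
        -3.99364631e+02],
       [-4.22846924e-01, -2.81930060e-01, -8.61229308e-01,
         1.31247094e+03],
       [ 0.00000000e+00,  0.00000000e+00,  0.00000000e+00,
         1.00000000e+00]])}
{'mtx': array([[425.95521133,   0.        , 279.77485747],
       [  0.        , 425.95521133, 210.87459053],
       [  0.        ,   0.        ,   1.        ]]), 'D': array([-0.02371574,  0.        ,  0.        ,  0.        ,  0.        ]), 'camera_from_world': array([[-1.84203311e-02, -9.99719538e-01,  1.48841140e-02,
         2.38259645e+01],
       [-9.93486495e-01,  1.66271227e-02, -1.12730311e-01,
         5.77179692e+02],
       [ 1.12451214e-01, -1.68636959e-02, -9.93514137e-01,
         9.50893451e+02],
       [ 0.00000000e+00,  0.00000000e+00,  0.00000000e+00,
         1.00000000e+00]])}
```

View pics/scene0.png

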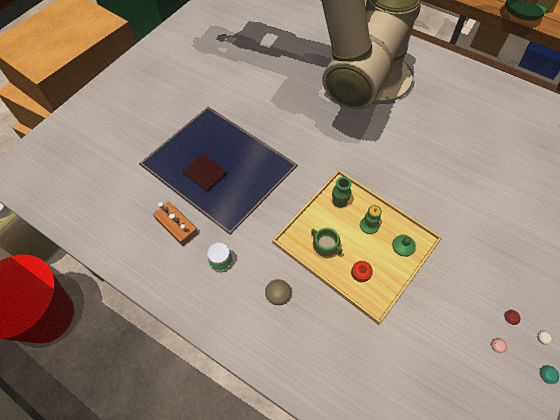

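View pics/top0.png

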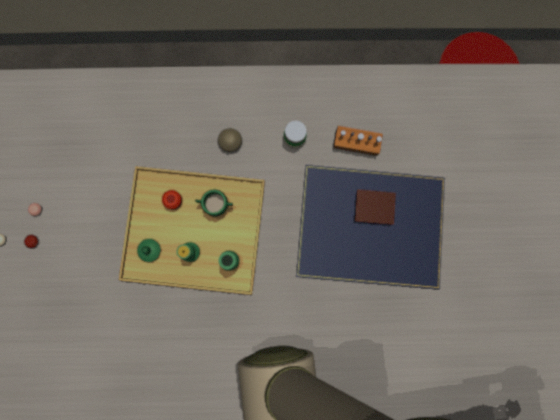

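The tray is on the robot's left with all five pieces. The mat is on the right, with the stand near top-camera pixel (376,207). Next I'll run the networks and fit the poses.

```bash
cat > h.py <<'E'
import numpy as np,cv2
from scipy.optimize import minimize
from cell import *
CAL={n:calibration(n) for n in("scene","top")}
def proj(P,n):
    c=CAL[n];T=c["camera_from_world"];P=np.asarray(P,float).reshape(-1,3)
    r,_=cv2.Rodrigues(T[:3,:3]);q,_=cv2.projectPoints(P,r,T[:3,3],c["mtx"],c["D"]);return q[:,0]
def cloud(d,mask,n):
    c=CAL[n];v,u=np.nonzero(mask&(d>0));z=d[v,u]
    p=cv2.undistortPoints(np.stack([u,v],1).astype(float)[:,None],c["mtx"],c["D"])[:,0]
    X=np.c_[p*z[:,None],z];T=c["camera_from_world"];return (X-T[:3,3])@T[:3,:3]
def pix2plane(uv,n,z):
    c=CAL[n];T=c["camera_from_world"];p=cv2.undistortPoints(np.asarray(uv,float).reshape(-1,1,2),c["mtx"],c["D"])[:,0]
    D=np.c_[p,np.ones(len(p))]@T[:3,:3];O=-T[:3,:3].T@T[:3,3];return O+D*((z-O[2])/D[:,2])[:,None]
PROF={"burner_mid":[(15,0),(25,8),(31,20),(31,42),(27,52)],
"lid_knob":[(18,0),(28,5),(24,12),(8,18),(9,23),(9,36),(5,41)],
"vase_mid":[(19,0),(19,5),(14,12),(23,35),(23,50),(12,70),(19,86)],
"candlestick_mid":[(24,0),(24,6),(6,15),(6,30),(18,34),(18,50),(6,54),(6,70),(16,72),(16,76),(2,78),(1,88)],
"incense_box_mid":[(23,0),(23,24),(18,28)]}
def render(name,x,y,z0,n,S=4):
    a=np.linspace(0,2*np.pi,32);m=np.zeros((420*S,560*S),np.uint8);prev=None
    for r,z in PROF[name]:
        q=proj(np.c_[x+r*np.cos(a),y+r*np.sin(a),0*a+z0+z],n)*S+S/2
        if prev is not None:
            cv2.fillConvexPoly(m,cv2.convexHull(np.r_[prev,q].astype(np.float32)).astype(np.int32),1)
        prev=q
    return cv2.resize(m.astype(np.float32),(560,420),interpolation=cv2.INTER_AREA)
def fit(name,masks,x0,z0):
    def f(p):
        s=0
        for n,m in masks.items():
            r=render(name,p[0],p[1],z0,n);s-=np.minimum(r,m).sum()/np.maximum(r,m).sum()
        return s
    R=minimize(f,x0,method="Nelder-Mead",options=dict(initial_simplex=[x0,np.add(x0,[6,0]),np.add(x0,[0,6])],xatol=.2,fatol=1e-4));return R.x,R.fun
E
cat > s1.py <<'E'
from h import *
D={};I={}
for n in CAL: I[n],D[n]=capture(n)
for q in list(PROF)+["stand_top","mat"]:
    ms={}
    for n in CAL:
        r=masks_of(q,n)
        for k in r[:2]: print(q,n,round(k["conf"],2),k["point"],k["pixels"].sum())
        if r: ms[n]=r[0]["pixels"]; np.save(f"m_{q}_{n}.npy",ms[n])
    for n,m in ms.items():
        c=cloud(D[n],m,n);print("  cloud",n,np.median(c,0).round(1),c[:,2].min().round(),c[:,2].max().round())
    if q in PROF:
        x0=np.median(cloud(D["top"],ms["top"],"top"),0)[:2]
        for s in [ms]+[{n:ms[n]} for n in ms]: print("  fit",list(s),*fit(q,s,x0,6))
    else:
        z=20 if q!="mat" else 4
        for n,m in ms.items():
            cs,_=cv2.findContours(m.astype(np.uint8),0,cv2.CHAIN_APPROX_NONE);cc=max(cs,key=cv2.contourArea)[:,0]
            print("  rect",n,cv2.minAreaRect(pix2plane(cc,n,z)[:,:2].astype(np.float32)))
print(observe()["t"])
E
python3 s1.py
```

```text
burner_mid scene 0.69 [326.1, 241.5] 702
burner_mid top 0.57 [215.4, 200.6] 699
  cloud scene [595.6 165.5  41.9] 5.0 63.0
  cloud top [599.8 165.5  25.6] -1.0 62.0
  fit ['scene', 'top'] [597.57878906 164.55342135] -1.7195982933044434
  fit ['scene'] [596.15023469 165.09942581] -0.8731810450553894
  fit ['top'] [598.81212186 164.17465879] -0.8910079598426819
lid_knob scene 0.54 [405.1, 245.0] 394
lid_knob top 0.72 [148.0, 250.8] 469
  cloud scene [499.3 322.3  22.8] 7.0 53.0
  cloud top [493.2 315.9  19.3] 2.0 50.0
  fit ['scene', 'top'] [492.47236773 321.41298083] -1.7947806119918823
  fit ['scene'] [490.17306086 322.35083559] -0.9453306198120117
  fit ['top'] [494.40391387 320.4449078 ] -0.9623386859893799
vase_mid scene 0.92 [342.6, 190.9] 442
vase_mid scene 0.31 [325.3, 242.1] 614
vase_mid top 0.62 [225.1, 261.6] 306
  cloud scene [476.7 134.5  68. ] 10.0 99.0
  cloud top [467.1 127.4  90.5] 54.0 97.0
  fit ['scene', 'top'] [465.85606018 130.90968581] -1.7523621320724487
  fit ['scene'] [463.81222728 131.24145637] -0.9080740809440613
  fit ['top'] [466.89776042 131.21128974] -0.
[... 845 characters left out ...]
cene [ 588.4 -207.2   20.9] 2.0 27.0
  cloud top [ 586.7 -210.    18.3] -1.0 25.0
  rect scene ((587.3709106445312, -208.40859985351562), (99.53687286376953, 83.1524887084961), 84.72655487060547)
  rect top ((586.8369750976562, -210.61495971679688), (94.88642120361328, 79.44347381591797), 87.17533111572266)
mat scene 0.89 [226.2, 165.3] 9317
mat top 0.85 [372.2, 230.2] 15055
  cloud scene [ 540.9 -178.4    5.5] -3.0 24.0
  cloud top [ 528.9 -199.     2.5] -6.0 22.0
  rect scene ((540.6741333007812, -203.78363037109375), (341.7710266113281, 272.9078674316406), 84.26245880126953)
  rect top ((541.7072143554688, -203.7975616455078), (345.38214111328125, 274.403564453125), 83.98345947265625)
0.9
```

```bash
cat > s2.py <<'E'
from h import *
for n in CAL:
    m=np.load(f"m_burner_mid_{n}.npy");v,u=np.nonzero(m)
    P=pix2plane(np.c_[u,v],n,45)[:,:2]-[597.6,164.6]
    for R in(33,36,39):
        Q=P[np.hypot(*P.T)>R];a=np.arctan2(Q[:,1],Q[:,0])
        print(n,R,len(Q),np.degrees(np.angle(np.exp(2j*a).mean())/2)%180)
    print(P[np.hypot(*P.T)>38].round())
# stand box fit
def rb(p,n,S=4):
    x,y,t=p;c,s=np.cos(t),np.sin(t)
    B=np.array([(a*38,b*46,z) for a in(-1,1) for b in(-1,1) for z in(4,20)],float)
    W=np.c_[x+c*B[:,0]-s*B[:,1],y+s*B[:,0]+c*B[:,1],B[:,2]]
    q=proj(W,n)*S+S/2;m=np.zeros((420*S,560*S),np.uint8)
    cv2.fillConvexPoly(m,cv2.convexHull(q.astype(np.float32)).astype(np.int32),1)
    return cv2.resize(m.astype(np.float32),(560,420),interpolation=cv2.INTER_AREA)
ms={n:np.load(f"m_stand_top_{n}.npy") for n in CAL}
for S in(["scene","top"],["scene"],["top"]):
    f=lambda p:-sum(np.minimum(rb(p,n),ms[n]).sum()/np.maximum(rb(p,n),ms[n]).sum() for n in S)
    p0=np.array([587,-209.5,-.1]);R=minimize(f,p0,method="Nelder-Mead",options=dict(initial_simplex=[p0,p0+[5,0,0],p0+[0,5,0],p0+[0,0,.1]]))
    print(S,R.x,np.degrees(R.x[2]),R.fun)
p=cv2.imread("pics/top0.png")[150:300,115:400];cv2.imwrite("pics/crop.png",cv2.resize(p[:,:150],None,fx=4,fy=4,interpolation=2))
s=observe();from scipy.spatial.transform import Rotation as Ro
print(Ro.from_quat(s["ee_rot"]).as_matrix().round(2))
def quat(deg):
    a=np.radians(deg);z=np.array([np.cos(a),np.sin(a),0]);x=np.array([0,0,-1.]);return Ro.from_matrix(np.c_[x,np.cross(z,x),z]).as_quat()
for pos in([598,164.5,100],[587,-209,100],[487,-199,100],[597,-110,100],[577,-309,100],[492,321,100],[466,131,100],[488,227,100],[610,267,100]):
    print(pos,[(d,None if (q:=inverse_kinematics(pos,quat(d))) is None else q[5].round(2)) for d in(-6,174,84,-96)])
E
python3 s2.py
```

```text
scene 33 136 69.27876539688974
scene 36 65 74.1989462092822
scene 39 30 82.18427233013986
[[-10. -43.]
 [ -7. -44.]
 [ -8. -42.]
 [ -9. -40.]
 [-10. -38.]
 [ -4. -43.]
 [ -6. -41.]
 [ -7. -39.]
 [ -2. -41.]
 [ -3. -39.]
 [  0. -40.]
 [  2. -39.]
 [ -4.  38.]
 [ -2.  39.]
 [ -3.  41.]
 [  1.  38.]
 [  0.  40.]
 [ -1.  42.]
 [  5.  38.]
 [  4.  40.]
 [  2.  42.]
 [  1.  44.]
 [  7.  39.]
 [  6.  41.]
 [  4.  43.]
 [  3.  45.]
 [ 12.  36.]
 [ 10.  38.]
 [  9.  40.]
 [  8.  42.]
 [  7.  44.]
 [ 15.  36.]
 [ 14.  38.]
 [ 13.  40.]
 [ 11.  41.]
 [ 10.  43.]]
top 33 65 82.86234488492094
top 36 25 83.77151816501653
top 39 12 85.4980794862521
[[  9.  38.]
 [  7.  40.]
 [  7.  38.]
 [  4.  40.]
 [  3. -40.]
 [  1. -40.]
 [  1. -42.]
 [ -2. -40.]
 [ -2. -42.]
 [ -4. -40.]
 [ -4. -42.]
 [ -6. -38.]
 [ -6. -40.]
 [ -6. -42.]
 [ -8. -38.]
 [ -8. -40.]]
['scene', 'top'] [ 5.85781210e+02 -2.12656241e+02 -9.05529997e-02] -5.188304706539371 -1.867004156112671
['scene'] [ 5.84069573e+02 -2.12802996e+02 -9.49290206e-02] -5.439032233005204 -0.9361036419868469
['top'] [ 5.86866000e+02 -2.12153892e+02 -8.7
[... 444 characters left out ...]
t64(1.06))]
[597, -110, 100] [(-6, np.float64(-0.27)), (174, np.float64(2.87)), (84, np.float64(-1.84)), (-96, np.float64(1.3))]
[577, -309, 100] [(-6, np.float64(-0.57)), (174, np.float64(2.58)), (84, np.float64(-2.14)), (-96, np.float64(1.01))]
[492, 321, 100] [(-6, np.float64(0.48)), (174, np.float64(-2.66)), (84, np.float64(-1.09)), (-96, np.float64(2.05))]
[466, 131, 100] [(-6, np.float64(0.14)), (174, None), (84, np.float64(-1.43)), (-96, np.float64(1.71))]
[488, 227, 100] [(-6, np.float64(0.32)), (174, np.float64(-2.82)), (84, np.float64(-1.25)), (-96, np.float64(1.89))]
[610, 267, 100] [(-6, np.float64(0.34)), (174, np.float64(-2.8)), (84, np.float64(-1.23)), (-96, np.float64(1.91))]
```

View pics/crop.png

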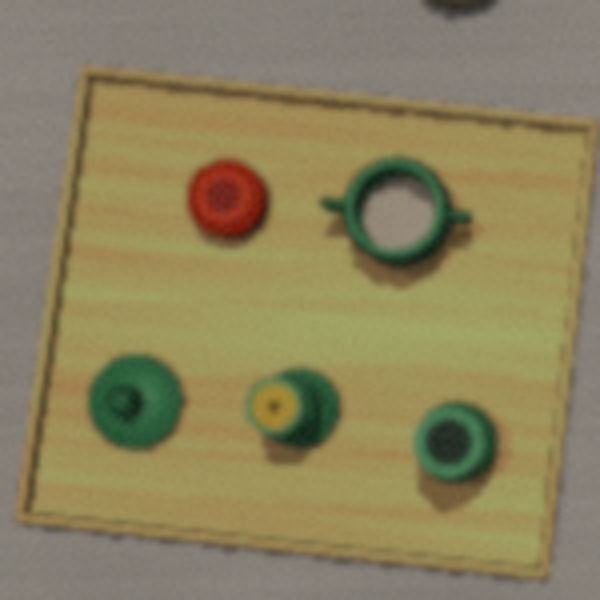

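The burner's ears are along y at roughly 84°, nearly parallel to the stand (yaw about -5.6°). Picking the burner up first.

```bash
cat >> h.py <<'E'
from scipy.spatial.transform import Rotation as Ro
def quat(deg):
    a=np.radians(deg);z=np.array([np.cos(a),np.sin(a),0]);x=np.array([0,0,-1.]);return Ro.from_matrix(np.c_[x,np.cross(z,x),z]).as_quat()
YAW=-5.6;ST=np.array([586.,-211.5])
def spot(x,y):
    a=np.radians(YAW);return ST+[np.cos(a)*x-np.sin(a)*y,np.sin(a)*x+np.cos(a)*y]
def st(s=""):
    o=observe();print(s,"t",round(o["t"],1),"tcp",o["tool_pos"].round(1),"w",round(o["gripper_width"],1),"f",o["ft_force"].round(1));return o
def pick(xy,h,jaw,pre,sq=40,zs=200):
    q=quat(jaw);move_gripper(pre);move_ptp([*xy,zs],q);move_linear([*xy,6+h+35],vel=200)
    print("hit",move_linear([*xy,6+h],vel=60,force_limit=8));st("down")
    move_gripper(0,sq);st("grip");move_linear([*xy,6+h+15],vel=40);move_linear([*xy,zs],vel=150);st("up")
def place(xy,h,jaw,zsurf,opn,zs=200,over=3):
    q=quat(jaw);move_ptp([*xy,zs],q);move_linear([*xy,zsurf+h+12],vel=150);wait(.2)
    print("touch",move_linear([*xy,zsurf+h-over],vel=12,force_limit=2.5));st("set");move_gripper(opn);wait(.2);st("open")
E
python3 - <<'E'
from h import *
pick([597.5,164.5],9,-5.5,85)
for n in CAL:
    p,d=capture(n);cv2.imwrite(f"pics/{n}1.png",p[:,:,::-1])
E
```

```text
hit False
down t 5.5 tcp [597.7 164.5  15.2] w 85.3 f [0.7 0.5 0.6]
grip t 5.9 tcp [598.1 164.5  15.8] w 59.5 f [0.2 0.2 4.9]
up t 7.7 tcp [597.1 164.4 199. ] w 59.3 f [ 0.3  0.5 -3.3]
```

View pics/scene1.png

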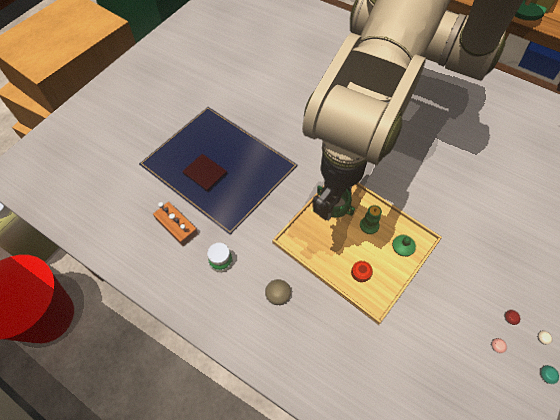

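The burner is held upright: about 3 N more load, jaw width 59 mm. Placing it on the stand.

```bash
python3 - <<'E'
from h import *
xy=spot(0,0);place(xy,9,YAW+.1,20,85)
move_linear([*xy,200],vel=120);st()
move_ptp([490,250,220],quat(-5.6))
I={};ms={}
for n in CAL:
    p,d=capture(n);cv2.imwrite(f"pics/{n}2.png",p[:,:,::-1])
    for q in("burner_mid","lid_knob"):
        r=masks_of(q,n);print(q,n,[(round(k["conf"],2),k["point"]) for k in r[:2]])
        if q=="burner_mid" and r: ms[n]=r[0]["pixels"]; print(fit(q,{n:ms[n]},xy,20),np.median(cloud(d,ms[n],n),0))
print(xy,fit("burner_mid",ms,xy,20))
E
python3 -c "
import cv2
a=cv2.imread('pics/top2.png')[150:300,290:460];b=cv2.imread('pics/scene2.png')[90:240,130:300]
cv2.imwrite('pics/c2.png',cv2.resize(cv2.hconcat([a,b]),None,fx=2.3,fy=2.3,interpolation=2))"
```

```text
touch True
set t 11.5 tcp [ 586.  -211.5   29.8] w 59.8 f [-0.8  0.2  6.7]
open t 12.1 tcp [ 585.2 -211.1   28.5] w 84.9 f [-0.5  0.1 -1. ]
 t 13.6 tcp [ 585.8 -211.4  199.3] w 85.1 f [ 0.2  0.2 -0.2]
burner_mid scene [(0.4, [369.9, 222.1])]
(array([ 586. , -211.5]), np.float64(0.0)) [495.93201996 229.15386631  54.32432511]
lid_knob scene []
burner_mid top [(0.89, [379.1, 204.3]), (0.34, [225.7, 261.4])]
(array([ 585.85479736, -211.18954468]), np.float64(-0.9167635440826416)) [ 586.38615688 -213.51159081   48.10358341]
lid_knob top []
[ 586.  -211.5] (array([ 585.85479736, -211.18954468]), np.float64(-0.9167635440826416))
```

View pics/c2.png

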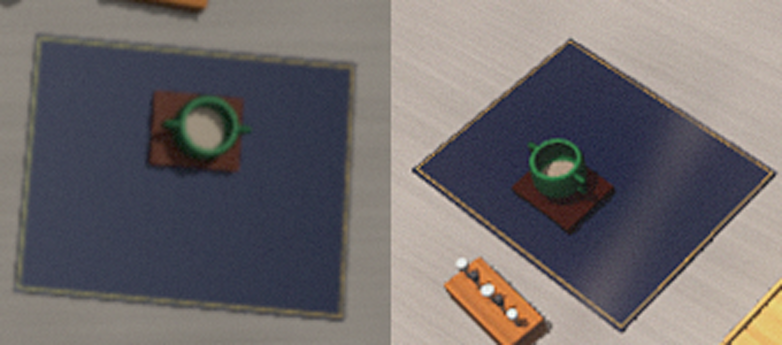

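In the top view the burner is within about 1.5 mm of the stand's centre by the same-camera comparison, with ears along the row. Lid next.

```bash
python3 - <<'E'
from h import *
pick([492.5,321],20,YAW,42,sq=40)
E
```

```text
hit False
down t 18.1 tcp [492.7 321.1  26.1] w 41.6 f [ 0.4 -0.2  0.1]
grip t 18.5 tcp [492.7 321.1  26.4] w 15.9 f [-0.1 -0.   1.9]
up t 20.2 tcp [492.1 320.8 199. ] w 16.5 f [-0.5  0.6 -0.7]
```

```bash
python3 - <<'E'
from h import *
xy=spot(0,0)
move_ptp([*xy,150],quat(YAW));wait(.2)
for n in CAL:
    p,d=capture(n);cv2.imwrite(f"pics/{n}3.png",p[:,:,::-1])
E
python3 -c "
import cv2
a=cv2.imread('pics/top3.png')[130:280,290:460];b=cv2.imread('pics/scene3.png')[70:220,110:280]
cv2.imwrite('pics/c3.png',cv2.resize(cv2.hconcat([a,b]),None,fx=2.3,fy=2.3,interpolation=2))"
```

```text
(no output)
```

View pics/c3.png

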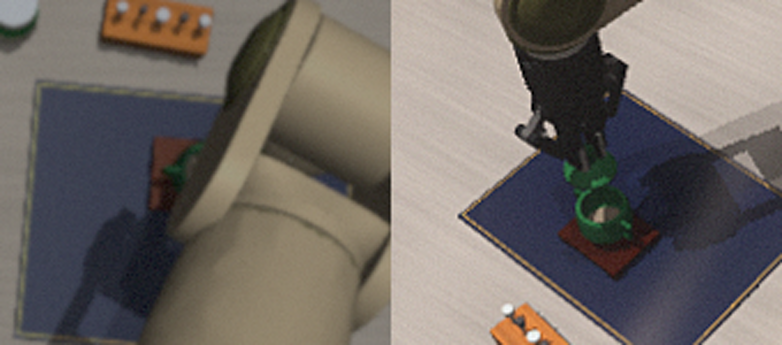

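The lid hangs level over the burner. Lowering it on.

```bash
python3 - <<'E'
from h import *
xy=spot(0,0)
place(xy,20,YAW,67,40,zs=150,over=2)
move_linear([*xy,200],vel=120);st()
move_ptp([466,131,200],quat(-5.6))
ms={}
for n in CAL:
    p,d=capture(n);cv2.imwrite(f"pics/{n}4.png",p[:,:,::-1]);np.save(f"{n}d4.npy",d)
    r=masks_of("lid_knob",n);print(n,[(round(k["conf"],2),k["point"]) for k in r[:2]])
    if r: ms[n]=r[0]["pixels"];print(fit("lid_knob",{n:ms[n]},xy,67));c=cloud(d,ms[n],n);print(c[:,2].max(),np.median(c,0))
E
python3 -c "
import cv2
a=cv2.imread('pics/top4.png')[150:250,330:430];b=cv2.imread('pics/scene4.png')[110:210,150:250]
cv2.imwrite('pics/c4.png',cv2.resize(cv2.hconcat([a,b]),None,fx=4,fy=4,interpolation=2))"
```

```text
touch True
set t 24.3 tcp [ 585.7 -211.4   86.9] w 16.0 f [0.1 0.2 3.9]
open t 24.9 tcp [ 585.5 -211.2   86.2] w 39.8 f [0.  0.3 0.9]
 t 26.0 tcp [ 585.7 -211.3  199.1] w 40.1 f [ 0.   0.8 -0.1]
scene [(0.64, [197.8, 159.7])]
(array([ 585.82974714, -210.99553755]), np.float64(-0.94758141040802))
110.72094600891334 [ 592.70734344 -203.50003882   82.2389082 ]
top [(0.61, [380.1, 204.1])]
(array([ 587.09274483, -212.36056137]), np.float64(-0.9571823477745056))
108.44498535626343 [ 584.62549679 -208.24237638   79.70321148]
```

View pics/c4.png

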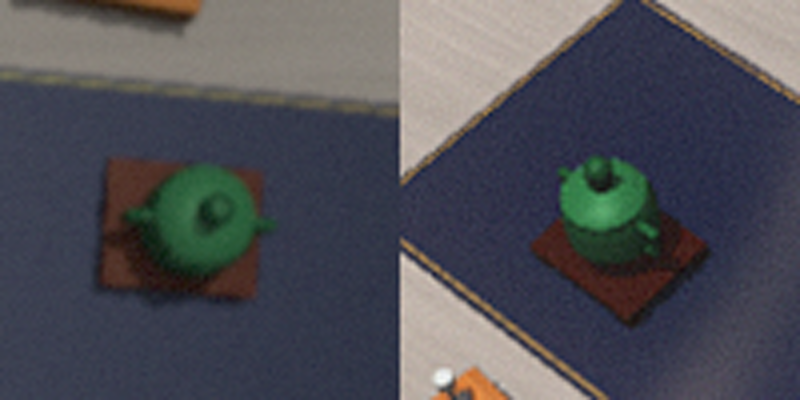

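The lid is seated: touched at TCP z 86.9 against 87 expected, and it's centred. Vase next.

```bash
python3 - <<'E'
from h import *
pick([465.5,131],21,YAW,68,sq=40)
xy=spot(0,100);print(xy)
place(xy,21,YAW,4,66)
move_linear([*xy,200],vel=120);st()
move_ptp([488,227,200],quat(-5.6))
ms={}
for n in CAL:
    p,d=capture(n);cv2.imwrite(f"pics/{n}5.png",p[:,:,::-1])
    r=masks_of("vase_mid",n);print(n,[(round(k["conf"],2),k["point"]) for k in r[:2]])
    if r: print(fit("vase_mid",{n:r[0]["pixels"]},xy,4))
E
```

```text
hit False
down t 29.8 tcp [465.6 131.   27.1] w 67.8 f [0.1 0.2 0.4]
grip t 30.1 tcp [466.1 131.   27.7] w 44.8 f [-1.1  1.   6.1]
up t 31.8 tcp [465.1 131.  199.2] w 44.3 f [-0.8 -0.2 -2.8]
[ 595.75828998 -111.97726   ]
touch True
set t 35.2 tcp [ 595.7 -112.    25.8] w 44.9 f [-0.5 -0.3  5.5]
open t 35.8 tcp [ 595.  -111.7   24.7] w 65.8 f [-0.4 -0.4 -0.3]
 t 37.4 tcp [ 595.5 -111.9  199.3] w 66.1 f [-1.5  0.2 -0.3]
scene [(0.59, [232.1, 184.5])]
(array([ 591.68660085, -113.16316903]), np.float64(-0.9467733502388))
top [(0.55, [333.7, 204.6])]
(array([ 595.64275224, -111.50065157]), np.float64(-0.9178671836853027))
```

View pics/scene5.png

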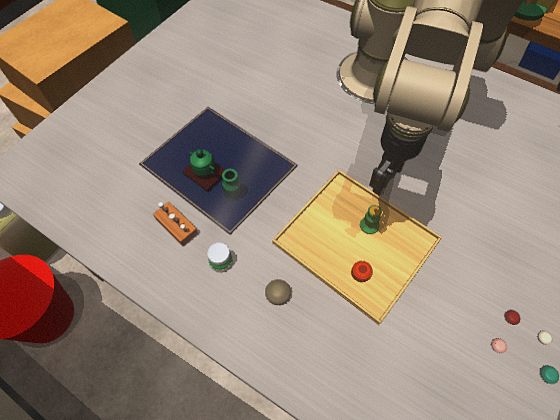

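The vase stands to the left of the stand at scene pixel (231,180), and the fits put it within a few mm. Now the candlestick, then the box.

```bash
python3 - <<'E'
from h import *
pick([487.7,227],23,YAW,58,sq=40)
xy=spot(0,-100);print(xy)
place(xy,23,YAW,4,58)
move_linear([*xy,200],vel=100);st()
move_ptp([610,267,200],quat(84))
for n in CAL:
    p,d=capture(n);cv2.imwrite(f"pics/{n}6.png",p[:,:,::-1])
    r=masks_of("candlestick_mid",n);print(n,[(round(k["conf"],2),k["point"]) for k in r[:2]])
    if r: print(fit("candlestick_mid",{n:r[0]["pixels"]},xy,4))
E
```

```text
hit False
down t 41.0 tcp [487.8 227.   29.1] w 57.8 f [ 0.7 -0.5  0.5]
grip t 41.3 tcp [488.1 227.1  29.6] w 33.9 f [-0.2  0.1  4.7]
up t 43.0 tcp [487.3 226.9 199.1] w 34.5 f [-0.3  0.4 -2.3]
[ 576.24171002 -311.02274   ]
touch True
set t 47.3 tcp [ 576.3 -311.    27.6] w 34.4 f [0.2 0.3 5.4]
open t 47.9 tcp [ 575.7 -310.5   26.4] w 58.0 f [ 0.  -0.6  0.7]
 t 49.8 tcp [ 576.1 -310.9  199.4] w 58.2 f [-0.2  0.7  0.2]
scene [(0.71, [173.3, 145.8])]
(array([ 573.65691312, -310.68105947]), np.float64(-0.9250507354736328))
top [(0.68, [417.6, 207.1]), (0.34, [372.4, 233.1])]
(array([ 576.01548613, -311.41866785]), np.float64(-0.9461846351623535))
```

View pics/scene6.png

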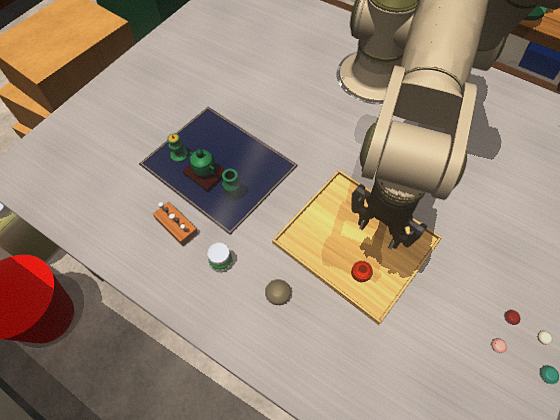

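```bash
python3 - <<'E'
from h import *
pick([610.3,267],3,90+YAW,66,sq=40)
xy=spot(-100,0);print(xy)
place(xy,3,90+YAW,4,64,over=2)
move_linear([*xy,220],vel=100);st()
move_ptp([450,150,300],quat(84));wait(.3)
for n in CAL:
    p,d=capture(n);cv2.imwrite(f"pics/{n}7.png",p[:,:,::-1])
    for q,z in zip(PROF,(20,67,4,4,4)):
        r=masks_of(q,n);print(q,n,[(round(k["conf"],2),k["point"]) for k in r[:1]])
        if r:
            x0=np.median(cloud(d,r[0]["pixels"],n),0)[:2];f=fit(q,{n:r[0]["pixels"]},x0,z)
            a=np.radians(YAW);R=np.array([[np.cos(a),-np.sin(a)],[np.sin(a),np.cos(a)]])
            print(f[0].round(1),"stand frame",((f[0]-ST)@R).round(1),round(float(f[1]),2))
a=cv2.imread('pics/top7.png')[150:300,290:460];b=cv2.imread('pics/scene7.png')[90:240,130:300]
cv2.imwrite('pics/c7.png',cv2.resize(cv2.hconcat([a,b]),None,fx=2.3,fy=2.3,interpolation=2));st()
E
```

```text
hit False
down t 54.2 tcp [610.5 267.    9.2] w 65.9 f [0.3 0.9 0.1]
grip t 54.5 tcp [610.7 267.2   9.9] w 44.1 f [-1.3  0.8  5.8]
up t 56.4 tcp [610.  266.9 199. ] w 44.5 f [ 0.4  1.7 -1.8]
[ 486.47726    -201.74171002]
touch True
set t 60.6 tcp [ 486.4 -201.7    7.8] w 44.2 f [-0.4  0.1  6. ]
open t 61.1 tcp [ 486.  -201.4    7.2] w 64.1 f [-1.  -0.1  0. ]
 t 63.4 tcp [ 486.4 -201.7  219.6] w 64.0 f [-0.3  0.8  0.1]
burner_mid scene [(0.7, [204.8, 171.3])]
[ 590.9 -204.4] stand frame [4.1 7.5] -0.37
lid_knob scene [(0.91, [199.5, 158.7])]
[ 585.6 -211.1] stand frame [-0.4  0.4] -0.93
vase_mid scene [(0.61, [231.8, 185.7])]
[ 593.3 -112.8] stand frame [-2.3 98.9] -0.94
candlestick_mid scene [(0.68, [173.6, 147.1])]
[ 574.1 -308.5] stand frame [ -2.4 -97.7] -0.9
incense_box_mid scene [(0.69, [232.6, 184.8])]
[ 582.  -124.6] stand frame [-12.4  86.1] -0.65
burner_mid top [(0.46, [369.1, 206.3])]
[ 578.  -187.9] stand frame [-10.3  22.7] -0.18
lid_knob top [(0.9, [380.5, 204.3])]
[ 586.8 -211.2] stand frame [0.7 0.4] -0.94
vase_mid top [(0.54, [333.2, 202.6])]
[ 595.1 -111.4] stand frame [ -0.7 100.5] -0.9
candlestick_mid top [(0.97, [418.1, 208.6])]
[ 576.  -311.6] stand frame [  -0.2 -100.5] -0.95
incense_box_mid top [(0.72, [371.7, 248.1])]
[ 486.8 -200.7] stand frame [-99.8   1.1] -0.94
 t 65.6 tcp [450. 150. 300.] w 63.8 f [-0.3 -0.1 -0.3]
```

View pics/c7.png

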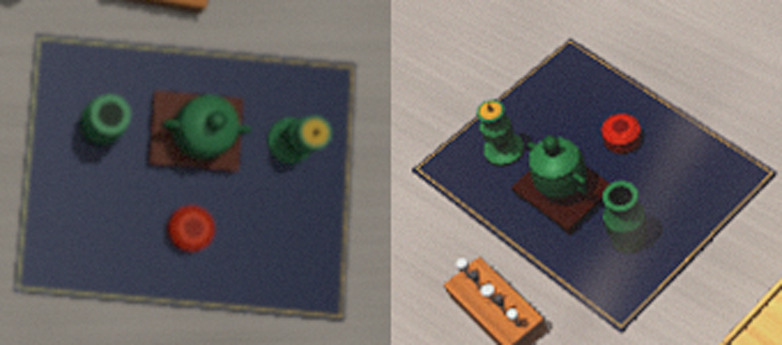

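View pics/scene7.png

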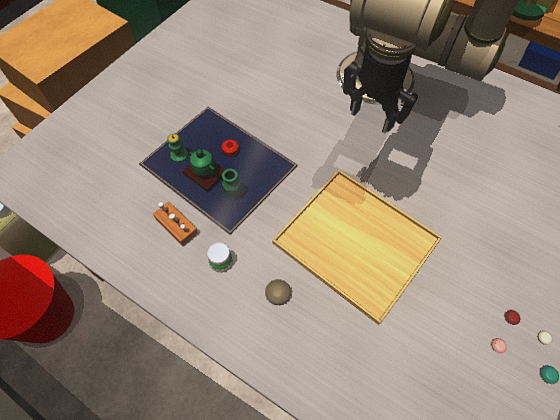

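All five pieces stand upright in place and the bystanders have not moved. Handing in.

```bash
python3 -c "
from cell import *
print(close_job(),observe()['t'])"
```

```text
the job is handed in; nothing more can be done
the job is handed in; nothing more can be done
```

The altar set is laid out on the mat and handed in, at about 66 s of the 134 s allowed. `close_job()` reports no verdict, so the checks below are my own.

Every piece was lowered slowly until it touched, with 4–7 N read at the wrist, and then released. In the final pictures all five stand upright, the gripper is clear, and the bystanders look to be where they started. I judged the bystanders by eye and did not measure them.

| Piece | Last measurement (top camera) |
|---|---|
| Burner | When placed, before the lid went on: within about 1.5 mm of the stand's centre, ears along the row |
| Lid | About 1 mm off the stand's centre; it touched down at its seated height, within 0.1 mm |
| Vase | 100 mm to the left, within 1 mm |
| Candlestick | 100 mm to the right, within 1 mm |
| Incense box | 100 mm in front, within about 1 mm |

The scene camera puts the lid, vase and candlestick within about 3 mm of these spots.

Three network results in the last check were wrong or poor:
- **Burner, both cameras:** the lid covers it and the network's mask fitted badly, so its final position rests on the earlier fit and the picture.
- **Incense box, scene camera:** the network reported the vase as the box. I relied on the top-camera fit and the picture instead.

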